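Nest the bead scoops in their tray bay

TASK

Put the set of three wooden bead scoops away in the empty bay of the sorting tray, nested largest first and one at a time: stand the large one on the floor of the bay, then the medium one inside it, then the small one inside that. Each must stand upright and fully down on the floor of what holds it, with all three handles sticking out over the tray's front edge, the long side with the two brass card holders. Leave the thread spools, the bead jar and the round tin where they are, and do not drop or tip over a scoop.

Things in the scene. Friction and masses are not known exactly. Their poses are not given: they have to be found in the camera images.
- scoop_large: Large beech scoop, an open round cup, outside 94 mm wide at the rim, 86 at the foot (inside 86 at the mouth, 79 at the floor), 58 mm high, wall 4, floor 7.5 mm thick, with a flat straight handle along -x. Origin: centre of the cup's underside, z up the cup's axis. About 85 g, +-40 %. Stands upright at the start.
- scoop_medium: Medium beech scoop, an open round cup, outside 80 mm wide at the rim, 73 at the foot (inside 72 at the mouth, 66 at the floor), 58 mm high, wall 4, floor 7.5 mm thick, with a flat straight handle along -x. Origin: centre of the cup's underside, z up the cup's axis. About 68 g, +-40 %. Stands upright at the start. Nested in the large one it has some 3 mm of play all round.
- scoop_small: Small beech scoop, an open round cup, outside 67 mm wide at the rim, 60 at the foot (inside 59 at the mouth, 53 at the floor), 58 mm high, wall 4, floor 7.5 mm thick, with a flat straight handle along -x. Origin: centre of the cup's underside, z up the cup's axis. About 52 g, +-40 %. Stands upright at the start. Nested in the medium one it has some 3 mm of play all round.
- scoop_large_tip (a point): End of the large scoop's handle, at mid-thickness, 115 mm from the cup's axis, 55 mm above its underside. The handle is straight, level, 16 mm wide and 6 mm thick, its top flush with the rim.
- scoop_medium_tip (a point): End of the medium scoop's handle: 115 mm from the cup's axis, 55 mm above its underside, 16 mm wide, 6 mm thick, its top flush with the rim. Nested, its rim and handle stand 7.5 mm higher than those of the scoop below, so the handle clears it by 1.5 mm at any yaw.
- scoop_small_tip (a point): End of the small scoop's handle: 115 mm from the cup's axis, 55 mm above its underside, 16 mm wide, 6 mm thick, its top flush with the rim. Nested, its rim and handle stand 7.5 mm higher than those of the scoop below, so the handle clears it by 1.5 mm at any yaw.
- tray: Dark wooden sorting tray, fixed to the table, 118 mm (x) by 230 mm (y) outside, 38 mm high, walls, floor and divider 6 mm thick. Origin: centre of its underside. Its front edge is the long side at -x, facing the robot, with two small brass card holders. A divider at y = 0 makes two bays: the one at -y is empty, the one at +y holds the thread spool.
- bay (a point): Centre of the empty bay's floor (6 mm above the table), axes as the tray's. The bay is 106 mm along x and 106 mm along y inside, and its walls rise 32 mm above its floor, so that the handle of a scoop standing in it passes over the walls. The handles need not lie over one another: fanned apart they leave room for the fingers.
- spool: White-flanged spool of wine-red thread, 68 mm in diameter and 68 mm high, standing loose in the tray's other bay. Origin: centre of its underside. Bystander.
- tall_spool: Tall spool of dark thread, 60 mm in diameter, 95 mm high, standing loose on the table in front of the tray. Origin: centre of its underside. Bystander.
- bead_jar: Glass jar of coloured beads with a metal lid, 64 mm in diameter, 95 mm high, standing loose behind the scoops. Origin: centre of its underside. Bystander.
- tin: Round closed metal tin of jewellery findings, 64 mm in diameter, 60 mm high, standing loose behind the scoops. Origin: centre of its underside. Bystander.
There are look-alikes about, which are no part of the job. Leave any orange look-alike of the scoop_small alone.

How it is judged:
By the outcome, as a careful person would: the job done as asked, in the order asked, and still so for the second after the job is handed in, with the robot touching nothing.
It also fails if it takes over 72 s, if anything falls off the work surface, if the arm or the gripper's body presses on something with over 40 N, if the wrist force passes 120 N, or if a joint passes its speed limit or range.

ROBOT

A 7-joint arm with a two-finger parallel gripper is mounted at the origin on the work surface. World frame = base frame: x ahead of the robot, y to its left, z up, the work surface at z = 0. Lengths are in m, angles in rad, forces in N, time in s.
With the tool pointing down it reaches from about 0.425 to 0.95 m from the base axis. Payload 4.7 kg.
Tool frame: the origin (TCP) lies between the finger pads; the fingertips stand 17 mm ahead of it and the grasp point (between the pads) lies 2 mm behind it; z points along the fingers, y is the line along which they close (so a half turn about z gives the same grasp; the last joint's range is limited). The gripper opens to 87 mm and grips with 3 to 60 N. Pads are 19 mm wide; open, the fingers measure 117 mm over their backs; the gripper's body (75 mm by 190 mm) begins 51 mm behind the grasp point.
Start: joints at [1.162, 0.469, -0.049, 1.532, 0.024, 1.141, -0.082], TCP at [0.25, -0.627, 0.24] pointing down, gripper open.
Joint ranges: [-2.59, 2.59], [-0.33, 1.99], [-1.39, 1.29], [0.1, 2.45], [-1.04, 4.18], [0.21, 1.99], [-2.66, 2.66]. Speed limits (rad/s): [2.57, 2.57, 3.14, 3.14, 3.14, 3.14, 3.14].

INTERFACE

Orientations are given as a unit quaternion [x, y, z, w].
In Python, from station import robot gives the robot as it stands.
- The arm moves only by the shell command python3 -m pendant 'ROWS' [FORCE]. ROWS is JSON, a list of rows, each an object of numbers: "tx", "ty", "tz": the shift along the world's x, y, z in mm; "roll": the turn about the world's z in degrees; "grip": the closure, from 0 (fully open) to 1 (shut). In form: [{"tx": .., "ty": .., "tz": .., "roll": .., "grip": ..}, ...]. A call has 1 to 20 rows; each row shifts and turns the commanded pose from where the row before left it; what a row does not reach is not made up. A row lasts 1/12 s, in which the tool goes at most 41.7 mm and 7.16 degrees, less where a joint would pass 70% of its speed; a pose out of reach is approached as far as the arm can. A call with a gripper value outside its range is refused whole. The fingers move at their own pace and stop on an object; FORCE is the grip in N (left out, the last holds). Time passes only in rows, so rows that do not move let the fingers close. It gives the time, the measured TCP pose, the force, the opening and the grip force at its end, in the units of the state.
- robot.state(): the state, without advancing time (a new reading comes with each control period).
- robot.capture(name): name is "scene" or "top" or "wrist"; returns a dict with "img" (420x560x3 uint8, blue, green, red), "range_z" (420x560 float32, m along the optical axis (not along the pixel's ray), 0 where there is no reading), "intrinsics" (3x3 intrinsics, pixels), "k1" (the pictures are not rectified: a ray, as slopes to the right and down, at radius r is drawn at 1 + k1 r^2 times it, then the intrinsics apply), "origin" and "orientation" of the camera in the world; the wrist camera has in their place "tool_from_camera" (4x4, takes a point from camera to tool coordinates, whose origin is the TCP and whose axes are the flange's). Camera axes: x right, y up, looking along -z (the intrinsics and any distortion apply to the point x, -y, -z); pixel columns grow to the right and rows downward; lengths in m; the calibration is good to about 2 mm. A picture is of the moment at which its call begins: read the wrist's pose just before it.
- robot.hand_in(): hands the job in; it is judged then, once.
The state is a dict: "time_s": time; "joint_pos": joint angles; "qd": joint speeds; "effort": joint torques, N m; "ee_pos": TCP position; "tool_rot": TCP orientation; "force": force on the tool from outside, world axes, zero at the start; "torque": the same for the moment, N m; "grip_width": finger opening in m; "finger_force": force on a finger pad.
Only numpy, scipy, OpenCV 4.12 (cv2) and the standard library are available. Lean on these libraries where they do the work, as an engineer would, in place of code of your own. Each camera call takes 0.05 s, during which the arm holds its last target. There are 200 camera calls.

## Working session

There is one attempt and no reset: what is moved stays moved. The work goes in short steps, Python scripts to look and compute and a shell command to move; the robot and the scene stay as the last step left them, time stands still between calls to the robot, and variables do not carry over. Pictures are saved under pics/ and viewed, at most 10 in all, crops included, and the job is handed in when it is done.

```bash
mkdir -p pics; ls; python3 - <<'E'
from station import robot
import cv2,numpy as np
print(robot.state())
for n in("scene","top"):
    c=robot.capture(n); cv2.imwrite(f"pics/{n}0.png",c["img"])
    print(n,c["intrinsics"],c["k1"],c["origin"],c["orientation"],(c["range_z"]>0).mean())
E
```

```text
pics
{'time_s': 0.0, 'joint_pos': array([ 1.16213305,  0.46944361, -0.04855633,  1.53370044,  0.02413525,
        1.1410009 , -0.08227334]), 'qd': array([ 0.0010788 ,  0.00023378,  0.00060994, -0.00040334,  0.0001746 ,
       -0.00068862,  0.00089165]), 'effort': array([ 4.68388280e-04, -5.07971299e+01, -8.04113760e-02, -2.36151248e+01,
       -6.13305252e-02,  3.80297389e-02,  1.92077191e-04]), 'ee_pos': array([ 0.24999097, -0.62638538,  0.23849508]), 'tool_rot': array([ 9.82022456e-01,  1.88761570e-01, -2.45148965e-04, -9.51911100e-04]), 'force': array([ 0.13426247, -0.46122995, -0.15795789]), 'torque': array([-0.00201552,  0.01149122, -0.07069373]), 'finger_force': 0.0, 'grip_width': 0.0870219479978397}
scene [[508.72735505   0.         284.2822707 ]
 [  0.         508.72735505 211.29579111]
 [  0.           0.           1.        ]] -0.062453431841004506 [ 0.99284525 -0.67582246  1.35183969] [0.24974217 0.07738282 0.25866144 0.92991129] 0.9959268707482993
top [[472.59984455   0.         284.22777205]
 [  0.         472.59984455 208.35123343]
 [  0.           0.           1.        ]] -0.03284009890194137 [ 0.37302097 -0.01529738  1.20161955] [-0.07119192  0.06643881  0.70972231 -0.69771902] 0.9959566326530612
```

View pics/top0.png

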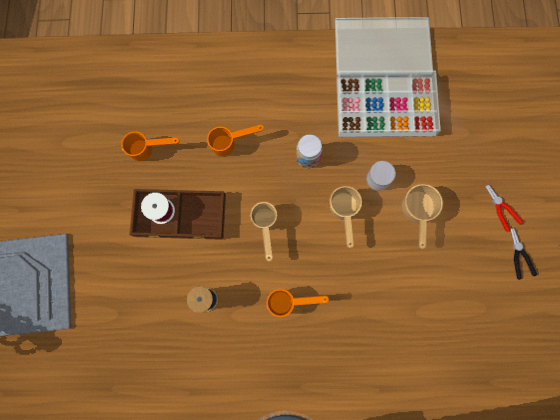

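View pics/scene0.png

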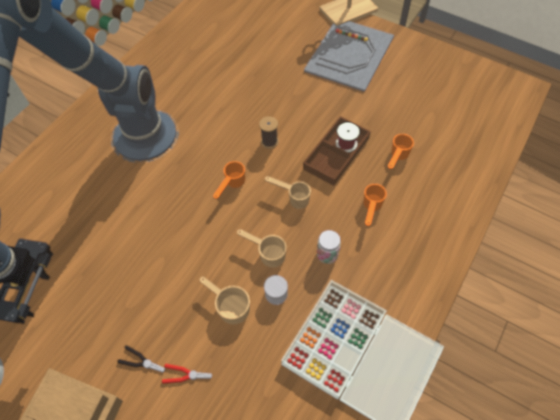

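The top view shows the small scoop at (263,214), medium at (346,202) and large at (423,204), with handles pointing down the image (-x). The tray is at (180,214) with its right-hand bay empty, the tall spool at (202,299), and the jar and tin at (309,150) and (381,176). The three orange scoops are look-alikes.

```bash
cat > h.py <<'E'
from station import robot
import cv2,numpy as np
from scipy.spatial.transform import Rotation as R
from scipy.optimize import least_squares
def pose(c,s=None):
    if "origin" in c: return R.from_quat(c["orientation"]).as_matrix(),np.array(c["origin"])
    T=np.array(c["tool_from_camera"]); Rt=R.from_quat(s["tool_rot"]).as_matrix()
    return Rt@T[:3,:3], Rt@T[:3,3]+s["ee_pos"]
def rays(c,uv,s=None):
    "world directions (unit depth) of pixels uv, and the camera origin"
    n=cv2.undistortPoints(np.float64(uv).reshape(-1,1,2),c["intrinsics"],np.array([c["k1"],0,0,0,0.])).reshape(-1,2)
    M,o=pose(c,s); return np.c_[n[:,0],-n[:,1],-np.ones(len(n))]@M.T,o
def plane(c,uv,z,s=None):
    d,o=rays(c,uv,s); return o+d*((z-o[2])/d[:,2])[:,None]
def cloud(c,s=None):
    h,w=c["range_z"].shape; v,u=np.mgrid[:h,:w]
    d,o=rays(c,np.c_[u.ravel(),v.ravel()],s); P=(o+d*c["range_z"].reshape(-1,1)).reshape(h,w,3)
    P[c["range_z"]==0]=np.nan; return P
def circ(P):
    f=lambda q:np.hypot(P[:,0]-q[0],P[:,1]-q[1])-q[2]
    r=least_squares(f,[*P[:,:2].mean(0),.04],loss="soft_l1",f_scale=.002); return r.x,np.abs(r.fun).mean()
E
python3 - <<'E'
from h import *
for n in("top","scene"):
    c=robot.capture(n);P=cloud(c);hsv=cv2.cvtColor(c["img"],cv2.COLOR_BGR2HSV)
    if n=="top": print(P[300,330],P[70,200])
    m=np.uint8((P[...,2]>.012)&(P[...,2]<.3)&(P[...,0]>.2)&(P[...,0]<1.1))
    k,l,st,ce=cv2.connectedComponentsWithStats(m)
    for i in range(1,k):
        if st[i,4]<100: continue
        Q=P[l==i]; zt=np.percentile(Q[:,2],97); hs=np.median(hsv[l==i],0)
        cn=max(cv2.findContours(np.uint8(l==i),cv2.RETR_EXTERNAL,cv2.CHAIN_APPROX_NONE)[0],key=len).reshape(-1,2)
        W=plane(c,cn,zt); (a,b),(w,h),an=cv2.minAreaRect(np.float32(W[:,:2]*1000))
        print(n,i,st[i,4],ce[i].round(),"hsv",hs,"zt",zt.round(4),"rect",np.round([a,b,w,h,an],1))
        if zt<.075 and max(w,h)>120 and zt>.045:  # scoop: cup and handle
            x,r=circ(W[W[:,0]>W[:,0].max()-.055]); d=np.hypot(*(W[:,:2]-x[:2]).T)
            tip=W[d>d.max()-.004].mean(0); print("   cup",x.round(4),r.round(4),"yaw",np.degrees(np.arctan2(*(tip-np.r_[x[:2],0])[1::-1])).round(1),"len",d.max().round(4))
E
```

```text
[ 0.37499445 -0.11988393 -0.00259837] [ 1.00491897e+00  2.17641851e-01 -5.89308376e-04]
top 11 5102 [388. 102.] hsv [ 53.  24. 162.] zt 0.0438 rect [ 935.5 -286.   263.3  294.2   89.7]
top 233 610 [230. 136.] hsv [ 14.  255.  182.5] zt 0.0612 rect [798.9 116.8  79.1 140.4  35. ]
   cup [188.7745  20.3813 189.0642] 0.0111 yaw -173.9 len 189.1227
top 234 675 [143. 144.] hsv [ 14. 255. 164.] zt 0.0606 rect [762.9 334.4 145.4  73.9  78.7]
   cup [0.2665 0.3772 0.521 ] 0.0106 yaw -0.7 len 0.5408
top 235 677 [309. 151.] hsv [117.  13. 206.] zt 0.0988 rect [733.6 -72.4  61.5  81.8  82. ]
top 239 608 [381. 175.] hsv [130.   9. 175.] zt 0.0641 rect [ 678.5 -252.6   62.3   75.7   57.4]
top 240 798 [423. 210.] hsv [ 17. 125. 176.] zt 0.0619 rect [ 581.1 -336.9   95.   154.1   62.4]
   cup [ 0.6039 -0.3505  0.0491] 0.0011 yaw 174.5 len 0.1103
top 242 598 [347. 211.] hsv [ 17. 122. 187.] zt 0.0617 rect [ 576.3 -158.9   76.5  151.9   87.3]
   cup [ 0.6134 -0.161   0.0387] 0.0006 yaw -177.5 len 0.1137
top 243 2065 [169. 211.] hsv [ 13. 159.  97.] zt 0.0762 rect [587.4 250.9 227.7 118.6  87.3]
top 2
[... 1935 characters left out ...]
 [227. 299.] hsv [ 17. 105. 162.] zt 0.0638 rect [ 589.3 -342.1   91.7  164.2   62.7]
   cup [ 0.6159 -0.3588  0.0474] 0.0016 yaw 171.1 len 0.1201
scene 238 536 [276. 289.] hsv [150.   4. 193.] zt 0.066 rect [ 692.1 -263.6   62.1   77.5   31.2]
scene 240 5027 [337. 339.] hsv [ 27.  38. 189.] zt 0.0451 rect [ 948.5 -288.4  267.9  293.9   88.9]
   cup [ 1.0617 -0.2929  0.1237] 0.0034 yaw 152.1 len 0.2923
scene 306 219 [137. 359.] hsv [12. 67. 78.] zt 0.0192 rect [ 472.9 -604.4   96.    49.1   11.9]
scene 355 254 [183. 374.] hsv [  3. 181. 195.] zt 0.0187 rect [ 599.1 -563.3  116.3   50.8   35.7]
scene 373 3307 [ 70. 400.] hsv [ 17. 115. 184.] zt 0.1152 rect [ 451.2 -782.8  209.7  126.9   12. ]
```

Rough top-view positions: large (0.604,-0.350), medium (0.613,-0.161), small (0.583,0.041), all about 58-62 mm high, with handle lengths near 115 mm as they should be. I'll grip each handle across its width and fan the handles apart. First I move above the large one.

```bash
python3 -m pendant '[{"tx":19,"ty":20,"roll":-2},{"tx":19,"ty":20,"roll":-2},{"tx":19,"ty":20,"roll":-2},{"tx":19,"ty":20,"roll":-2},{"tx":19,"ty":20,"roll":-2},{"tx":19,"ty":20,"roll":-2},{"tx":19,"ty":20,"roll":-2},{"tx":19,"ty":20,"roll":-2},{"tx":19,"ty":20,"roll":-2},{"tx":19,"ty":20,"roll":-2},{"tx":19,"ty":20,"roll":-2},{"tx":19,"ty":20,"roll":-2},{"tx":19,"ty":20,"roll":-2},{"tx":19,"ty":20,"roll":-2},{},{}]' 40
cat >> h.py <<'E'
def scoops(c,s=None,pic=None,zlo=.045,zr=.058,zh=None):
    "beech scoops in view, standing on the table: cup centre by circle on the rim plane, handle yaw and tip"
    zh=zh or zr
    P=cloud(c,s);hsv=cv2.cvtColor(c["img"],cv2.COLOR_BGR2HSV)
    m=np.uint8((P[...,2]>zlo)&(P[...,2]<zr+.012)&(hsv[...,0]>9)&(hsv[...,0]<27)&(hsv[...,1]>50)&(hsv[...,1]<200))
    k,l,st,ce=cv2.connectedComponentsWithStats(m); out=[]
    for i in range(1,k):
        if st[i,4]<250: continue
        cn=max(cv2.findContours(np.uint8(l==i),cv2.RETR_EXTERNAL,cv2.CHAIN_APPROX_NONE)[0],key=len).reshape(-1,2)
        W=plane(c,cn,zr)
        edge=cn[:,0].min()<2,cn[:,0].max()>557,cn[:,1].min()<2,cn[:,1].max()>417
        x,r=circ(W[W[:,0]>W[:,0].max()-.055]); d=np.hypot(*(W[:,:2]-x[:2]).T)
        hd=W[(d>x[2]+.012)&(W[:,0]<x[0])]; dirn=hd[:,:2].mean(0)-x[:2] if len(hd) else [0,0]
        print("scoop px",ce[i].round(),"cup",x.round(4),"res",r.round(4),"yaw",np.degrees(np.arctan2(dirn[1],dirn[0])).round(1),"reach",d.max().round(4),"zmed",np.median(P[l==i][:,2]).round(4),"cut",[int(e) for e in edge])
        out.append((x,dirn))
    return out
E
python3 - <<'E'
from h import *
s=robot.state();c=robot.capture("wrist");cv2.imwrite("pics/w1.png",c["img"])
print(np.round(c["tool_from_camera"],3),c["intrinsics"][0]); scoops(c,s)
E
```

```text
[[ 0.     0.959  0.282  0.079]
 [ 1.    -0.    -0.     0.001]
 [ 0.     0.282 -0.959 -0.146]
 [ 0.     0.     0.     1.   ]] [304.05369135   0.         274.80427457]invalid input at $[0]: expected keys tx, ty, tz, roll, grip
Traceback (most recent call last):
  File "h.py", line 31, in scoops
    W=plane(c,cn,zr)
  File "h.py", line 14, in plane
    d,o=rays(c,uv,s); return o+d*((z-o[2])/d[:,2])[:,None]
        ~~~~^^^^^^^^
  File "h.py", line 12, in rays
    M,o=pose(c,s); return np.c_[n[:,0],-n[:,1],-np.ones(len(n))]@M.T,o
        ~~~~^^^^^
  File "h.py", line 7, in pose
    T=np.array(c["tool_from_camera"]); Rt=R.from_quat(s["tool_rot"]).as_matrix()
                                                      ~^^^^^^^^^^^^
TypeError: 'NoneType' object is not subscriptable
```

View pics/w1.png

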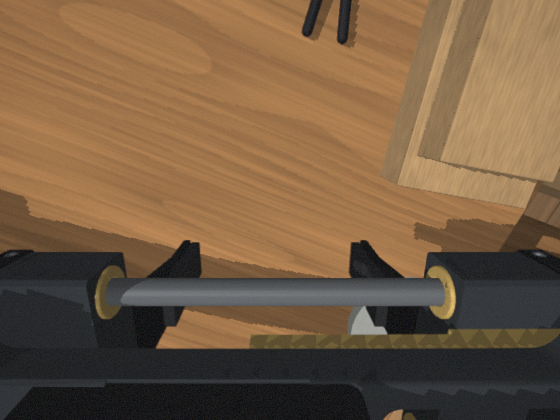

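The wrist picture shows the view ahead of the gripper (a wooden board at right, plier handles at the top), with the fingers at the bottom at about (190,270) and (360,270). The arm has not moved, because every row needs all its keys.

```bash
sed -i 's/W=plane(c,cn,zr)/W=plane(c,cn,zr,s)/' h.py; python3 -m pendant '[{"tx":19,"ty":20,"tz":0,"roll":-2,"grip":0},{"tx":19,"ty":20,"tz":0,"roll":-2,"grip":0},{"tx":19,"ty":20,"tz":0,"roll":-2,"grip":0},{"tx":19,"ty":20,"tz":0,"roll":-2,"grip":0},{"tx":19,"ty":20,"tz":0,"roll":-2,"grip":0},{"tx":19,"ty":20,"tz":0,"roll":-2,"grip":0},{"tx":19,"ty":20,"tz":0,"roll":-2,"grip":0},{"tx":19,"ty":20,"tz":0,"roll":-2,"grip":0},{"tx":19,"ty":20,"tz":0,"roll":-2,"grip":0},{"tx":19,"ty":20,"tz":0,"roll":-2,"grip":0},{"tx":19,"ty":20,"tz":0,"roll":-2,"grip":0},{"tx":19,"ty":20,"tz":0,"roll":-2,"grip":0},{"tx":19,"ty":20,"tz":0,"roll":-2,"grip":0},{"tx":19,"ty":20,"tz":0,"roll":-2,"grip":0},{"tx":0,"ty":0,"tz":0,"roll":0,"grip":0},{"tx":0,"ty":0,"tz":0,"roll":0,"grip":0}]' 40
python3 - <<'E'
from h import *
s=robot.state();c=robot.capture("wrist");cv2.imwrite("pics/w2.png",c["img"])
print(R.from_quat(s["tool_rot"]).as_matrix()[:,0].round(3)); scoops(c,s)
E
```

```text
time_s: 1.58
ee_pos: [0.5177, -0.3448, 0.2394]
tool_rot: [0.999, -0.052, 0.0, -0.0]
force: [-0.2, -0.4, 0.2]
grip_width: 0.087
finger_force: 0.0
[ 0.995 -0.104  0.   ]
scoop px [274. 126.] cup [ 0.6111 -0.3537  0.0461] res 0.0002 yaw 173.7 reach 0.1152 zmed 0.0581 cut [0, 0, 0, 0]
scoop px [ 96. 144.] cup [ 0.614  -0.1629  0.0419] res 0.0006 yaw -177.3 reach 0.1124 zmed 0.0577 cut [0, 0, 0, 0]
```

View pics/w2.png

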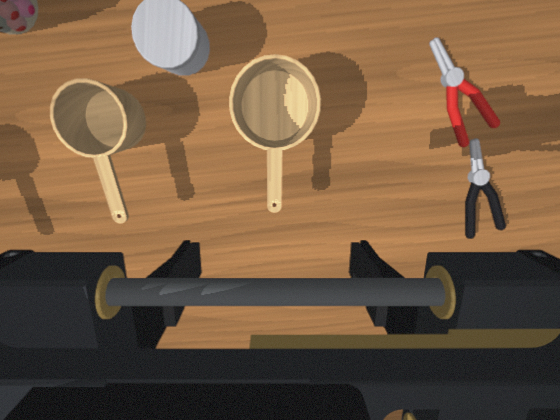

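The wrist picture shows the large scoop's cup at (275,102) with its handle straight down to (275,207), in line with the gripper, and the medium one at (90,118). Measured: centre (0.611,-0.354), yaw 173.7°, reach 115 mm and rim height 58 mm, all as expected. Now I descend onto the handle 80 mm from the axis.

```bash
python3 -m pendant '[{"tx":2,"ty":0,"tz":-24,"roll":0,"grip":0},{"tx":2,"ty":0,"tz":-24,"roll":0,"grip":0},{"tx":2,"ty":0,"tz":-24,"roll":0,"grip":0},{"tx":2,"ty":0,"tz":-24,"roll":0,"grip":0},{"tx":2,"ty":0,"tz":-24,"roll":0,"grip":0},{"tx":2,"ty":0,"tz":-24,"roll":0,"grip":0},{"tx":2,"ty":0,"tz":-24,"roll":0,"grip":0},{"tx":0,"ty":0,"tz":-18,"roll":0,"grip":0},{"tx":0,"ty":0,"tz":0,"roll":0,"grip":0},{"tx":0,"ty":0,"tz":0,"roll":0,"grip":0}]' 
python3 -m pendant '[{"tx":0,"ty":0,"tz":0,"roll":0,"grip":1},{"tx":0,"ty":0,"tz":0,"roll":0,"grip":1},{"tx":0,"ty":0,"tz":0,"roll":0,"grip":1},{"tx":0,"ty":0,"tz":0,"roll":0,"grip":1},{"tx":0,"ty":0,"tz":0,"roll":0,"grip":1},{"tx":0,"ty":0,"tz":0,"roll":0,"grip":1},{"tx":0,"ty":0,"tz":0,"roll":0,"grip":1},{"tx":0,"ty":0,"tz":0,"roll":0,"grip":1}]' 40
```

```text
time_s: 2.47
ee_pos: [0.5288, -0.348, 0.0529]
tool_rot: [0.998, -0.055, -0.001, -0.0]
force: [-0.5, -0.5, 0.1]
grip_width: 0.0868
finger_force: 0.0
time_s: 3.13
ee_pos: [0.5303, -0.3469, 0.0537]
tool_rot: [0.999, -0.054, 0.0, 0.0]
force: [-0.2, -0.4, -0.5]
grip_width: 0.0412
finger_force: 0.0
```

```bash
python3 -m pendant '[{"tx":0,"ty":0,"tz":0,"roll":0,"grip":1},{"tx":0,"ty":0,"tz":0,"roll":0,"grip":1},{"tx":0,"ty":0,"tz":0,"roll":0,"grip":1},{"tx":0,"ty":0,"tz":0,"roll":0,"grip":1},{"tx":0,"ty":0,"tz":0,"roll":0,"grip":1},{"tx":0,"ty":0,"tz":0,"roll":0,"grip":1},{"tx":0,"ty":0,"tz":0,"roll":0,"grip":1}]' 40
python3 -m pendant '[{"tx":0,"ty":0,"tz":5,"roll":0,"grip":1},{"tx":0,"ty":0,"tz":5,"roll":0,"grip":1},{"tx":0,"ty":0,"tz":10,"roll":0,"grip":1},{"tx":0,"ty":0,"tz":15,"roll":0,"grip":1},{"tx":0,"ty":0,"tz":15,"roll":0,"grip":1},{"tx":0,"ty":0,"tz":0,"roll":0,"grip":1},{"tx":0,"ty":0,"tz":0,"roll":0,"grip":1}]'
python3 - <<'E'
from h import *
s=robot.state();c=robot.capture("wrist");cv2.imwrite("pics/w3.png",c["img"])
P=cloud(c,s)
for zr in [.108]: scoops(c,s,zlo=.09,zr=zr)
m=(P[...,2]>.085)&(P[...,2]<.13); m[240:]=0
hsv=cv2.cvtColor(c["img"],cv2.COLOR_BGR2HSV); m&=(hsv[...,0]>9)&(hsv[...,0]<27)
Q=P[m]; xs=np.linspace(Q[:,0].min(),Q[:,0].max(),8)
for a,b in zip(xs,xs[1:]):
    q=Q[(Q[:,0]>=a)&(Q[:,0]<b)]; print(a.round(3),np.percentile(q[:,2],[10,50,95]).round(4))
E
```

```text
time_s: 3.72
ee_pos: [0.5303, -0.3469, 0.0535]
tool_rot: [0.999, -0.054, 0.0, 0.0]
force: [-0.5, 0.2, -1.1]
grip_width: 0.0152
finger_force: 41.3
time_s: 4.3
ee_pos: [0.531, -0.3473, 0.105]
tool_rot: [0.999, -0.054, 0.001, 0.001]
force: [0.4, 0.1, -1.8]
grip_width: 0.0152
finger_force: 41.2
scoop px [273. 118.] cup [ 0.6109 -0.3552  0.0467] res 0.0003 yaw 174.3 reach 0.0812 zmed 0.1079 cut [0, 0, 1, 0]
scoop px [275. 318.] cup [ 0.5052 -0.3443  0.009 ] res 0.0007 yaw 0.0 reach 0.0113 zmed 0.1101 cut [0, 0, 0, 0]
0.551 [0.109  0.1097 0.1107]
0.567 [0.0898 0.1052 0.1102]
0.582 [0.0892 0.1042 0.1102]
0.597 [0.0897 0.1043 0.11  ]
0.612 [0.0891 0.1039 0.1099]
0.627 [0.089  0.1036 0.1098]
0.642 [0.09   0.1044 0.1098]
```

View pics/w3.png

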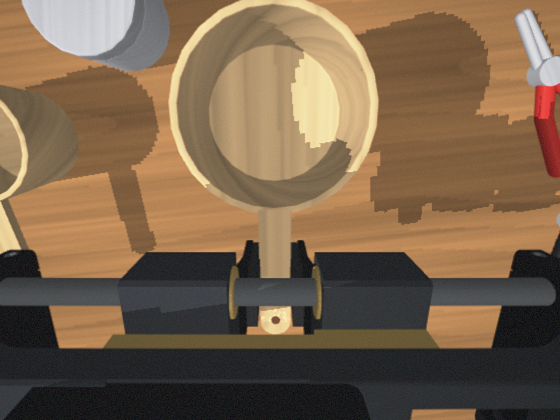

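The wrist picture shows the large cup at (275,105), held level by its handle with no sag, and the handle end at (275,320). Next I measure the tray with the top and scene cameras, since nothing hides it now.

```bash
python3 - <<'E'
from h import *
for n in("top","scene"):
    c=robot.capture(n);P=cloud(c)
    B=(P[...,0]>.48)&(P[...,0]<.72)&(P[...,1]>.09)&(P[...,1]<.37)
    m=B&(P[...,2]>.02)&(P[...,2]<.05)
    k,l,st,ce=cv2.connectedComponentsWithStats(np.uint8(m|(B&(P[...,2]>.004)&(c["img"].max(2)<90))))
    i=1+np.argmax(st[1:,4]); Q=P[(l==i)&m]
    print(n,cv2.minAreaRect(np.float32(Q[:,:2]*1000)), np.percentile(Q[:,0],[1,99]),np.percentile(Q[:,1],[1,99]),"wall z",np.median(Q[:,2]))
    # from image: contour of rim on plane .038
    cn=max(cv2.findContours(np.uint8(l==i),cv2.RETR_EXTERNAL,cv2.CHAIN_APPROX_NONE)[0],key=len).reshape(-1,2)
    print("  rim plane",cv2.minAreaRect(np.float32(plane(c,cn,.038)[:,:2]*1000)))
    if n=="top":
        cv2.imwrite("pics/tray_top.png",cv2.resize(c["img"][170:260,100:300],None,fx=4,fy=4,interpolation=cv2.INTER_CUBIC))
    scoops(c)
E
```

```text
top ((596.4577026367188, 259.30670166015625), (227.0192413330078, 120.014892578125), 87.0765609741211) [0.533308   0.65979625] [0.14452869 0.36951971] wall z 0.03566455738116203
  rim plane ((594.9335327148438, 256.89361572265625), (231.40834045410156, 121.74459838867188), 87.3390121459961)
scoop px [424. 196.] cup [ 0.6227 -0.3583  0.0311] res 0.0052 yaw 0.0 reach 0.0414 zmed 0.0582 cut [0, 0, 0, 0]
scoop px [347. 216.] cup [ 0.6143 -0.1615  0.0388] res 0.0005 yaw -176.9 reach 0.1142 zmed 0.0574 cut [0, 0, 0, 0]
scoop px [265. 231.] cup [0.5843 0.0419 0.0318] res 0.0006 yaw -173.3 reach 0.1154 zmed 0.0574 cut [0, 0, 0, 0]
scene ((598.6840209960938, 257.7234191894531), (228.48886108398438, 121.47946166992188), 87.58462524414062) [0.53687384 0.66196435] [0.14559136 0.36833081] wall z 0.03562757423113205
  rim plane ((600.7899169921875, 254.63845825195312), (246.27479553222656, 125.21546936035156), 87.35649108886719)
scoop px [399. 149.] cup [0.396  0.3562 0.3923] res 0.0114 yaw 0.0 reach 0.4125 zmed 0.059 cut [0, 0, 0, 0]
scoop px [228. 178.] cup [418.7644 -52.3368 421.6353] res 0.011 yaw 172.9 reach 421.6861 zmed 0.0585 cut [0, 0, 0, 0]
scoop px [290. 187.] cup [0.586  0.0422 0.0344] res 0.0012 yaw -175.1 reach 0.1153 zmed 0.0581 cut [0, 0, 0, 0]
scoop px [373. 202.] cup [161.4801  19.1445 161.7997] res 0.0108 yaw -173.3 reach 161.846 zmed 0.0584 cut [0, 0, 0, 0]
scoop px [263. 243.] cup [ 0.6159 -0.1607  0.0402] res 0.0009 yaw -178.1 reach 0.1155 zmed 0.0583 cut [0, 0, 0, 0]
scoop px [231. 299.] cup [ 0.6027 -0.3448  0.0348] res 0.0017 yaw 0.0 reach 0.042 zmed 0.0579 cut [0, 0, 0, 0]
scoop px [ 77. 397.] cup [ 0.4899 -0.7364  0.0272] res 0.0066 yaw -162.3 reach 0.2075 zmed 0.0605 cut [0, 0, 0, 1]
```

View pics/tray_top.png

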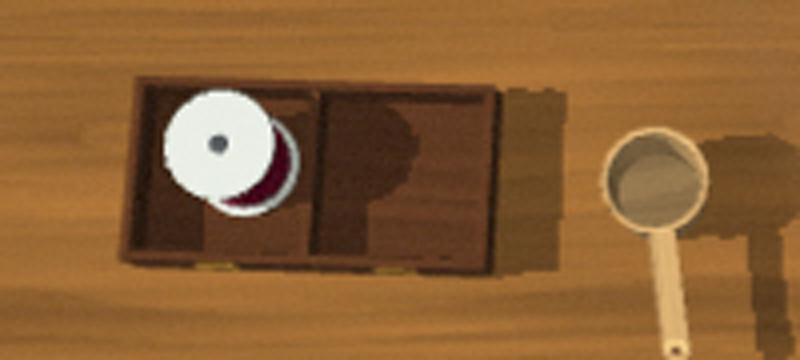

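The tray crop shows the tray turned about -3°, its right-hand bay empty and the card holders on the lower (front) edge. The measured size of 227x120 mm agrees with 230x118. That puts the bay centre near (0.595,0.202). Next I carry the scoop to a staging point and check from near.

```bash
python3 -m pendant '[{"tx":0,"ty":0,"tz":20,"roll":0,"grip":1},{"tx":0,"ty":10,"tz":30,"roll":0,"grip":1},{"tx":-4,"ty":20,"tz":30,"roll":2,"grip":1},{"tx":-4,"ty":30,"tz":15,"roll":2,"grip":1},{"tx":-4,"ty":32,"tz":0,"roll":2,"grip":1},{"tx":-4,"ty":32,"tz":0,"roll":2,"grip":1},{"tx":-4,"ty":32,"tz":0,"roll":2,"grip":1},{"tx":-4,"ty":32,"tz":0,"roll":3,"grip":1},{"tx":-4,"ty":32,"tz":0,"roll":3,"grip":1},{"tx":-4,"ty":32,"tz":0,"roll":3,"grip":1},{"tx":-4,"ty":32,"tz":0,"roll":3,"grip":1},{"tx":-4,"ty":32,"tz":0,"roll":3,"grip":1},{"tx":-4,"ty":32,"tz":0,"roll":3,"grip":1},{"tx":-4,"ty":32,"tz":0,"roll":3,"grip":1},{"tx":-4,"ty":32,"tz":0,"roll":2,"grip":1},{"tx":-4,"ty":20,"tz":0,"roll":2,"grip":1},{"tx":0,"ty":5,"tz":0,"roll":0,"grip":1},{"tx":0,"ty":0,"tz":0,"roll":0,"grip":1},{"tx":0,"ty":0,"tz":0,"roll":0,"grip":1}]'
python3 - <<'E'
from h import *
s=robot.state();c=robot.capture("wrist");cv2.imwrite("pics/w4.png",c["img"])
print(R.from_quat(s["tool_rot"]).as_matrix()[:,0].round(3)); P=cloud(c,s)
scoops(c,s); scoops(c,s,zlo=.185,zr=s["ee_pos"][2]+.005)
B=(P[...,0]>.5)&(P[...,0]<.75)&(P[...,1]>.11)&(P[...,1]<.4)
m=B&(P[...,2]>.03)&(P[...,2]<.044); Q=P[m]
print(len(Q),cv2.minAreaRect(np.float32(Q[:,:2]*1000)),np.median(Q[:,2]))
np.save("/tmp/Q.npy",Q)
o=np.zeros_like(c["img"]);o[m]=255; cv2.imwrite("pics/w4m.png",np.hstack([cv2.resize(c["img"],(400,300)),cv2.resize(o,(400,300))]))
E
```

```text
time_s: 6.03
ee_pos: [0.4742, 0.089, 0.198]
tool_rot: [0.969, 0.248, -0.001, 0.0]
force: [-0.3, -1.5, -0.8]
grip_width: 0.0147
finger_force: 41.2
[ 0.877  0.48  -0.001]
scoop px [369. 160.] cup [0.5887 0.0427 0.029 ] res 0.0035 yaw -173.0 reach 0.117 zmed 0.0581 cut [0, 0, 0, 0]
scoop px [531. 215.] cup [ 0.615  -0.148   0.0345] res 0.0047 yaw -172.1 reach 0.1004 zmed 0.0567 cut [0, 1, 0, 0]
scoop px [273. 120.] cup [0.5447 0.1275 0.0458] res 0.0004 yaw -150.8 reach 0.0803 zmed 0.2009 cut [0, 0, 1, 0]
scoop px [275. 318.] cup [0.4529 0.0765 0.0089] res 0.0007 yaw 0.0 reach 0.0111 zmed 0.2033 cut [0, 0, 0, 0]
1276 ((573.051025390625, 226.84243774414062), (56.10688781738281, 216.47409057617188), 28.531902313232422) 0.03792017317217272
```

View pics/w4m.png

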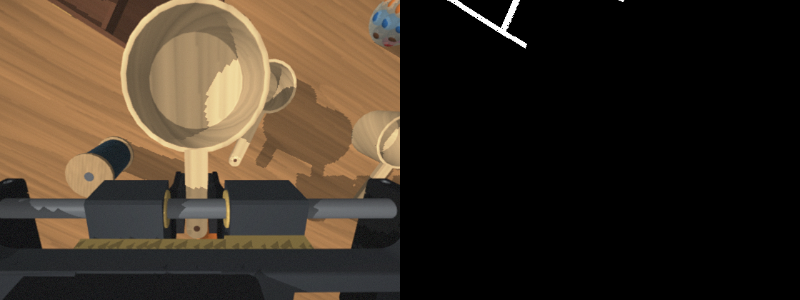

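The mask on the right of the picture shows the tray's front wall running to about (527,45), with the divider leaving it at (505,30); the cup hides the rest. I'll fit those two lines.

```bash
python3 - <<'E'
from h import *
Q=np.load("/tmp/Q.npy")[:,:2]
# front wall: robust line x = a+b*y over the low-x band; then divider = rest within y
g=Q[Q[:,0]<.62]; b,a=-.05+0,0
for th in [3.0]:
    b=np.tan(np.radians(th))
    u=Q[:,0]-b*Q[:,1]; print("front u range",np.percentile(u,[1,5,50,95,99]).round(4))
    lo=np.percentile(u,30)
fw=Q[np.abs(Q[:,0]-b*Q[:,1]-np.median((Q[:,0]-b*Q[:,1])[u<np.percentile(u,60)]))<.005]
p=np.polyfit(fw[:,1],fw[:,0],1); print("front wall slope deg",np.degrees(np.arctan(p[0])),"x at y=.2",np.polyval(p,.2),"y range",fw[:,1].min(),fw[:,1].max())
r=(Q[:,0]-np.polyval(p,Q[:,1])); d=Q[(r>.008)&(r<.08)]; print("divider/side pts",len(d),np.percentile(d[:,1],[2,50,98]).round(4),np.percentile(d[:,0],[2,50,98]).round(4))
d=d[(d[:,1]>.22)&(d[:,1]<.29)];q=np.polyfit(d[:,0],d[:,1],1);print("div slope deg",np.degrees(np.arctan(q[0])),"y at x=.56",np.polyval(q,.56))
th=np.arctan(p[0]); ux=np.array([np.cos(th),-np.sin(th)]); uy=np.array([np.sin(th),np.cos(th)])
j=np.array([np.polyval(p,.26),.26]); t=((np.array([.56,np.polyval(q,.56)])-j)@uy)
print("bay",j+uy*(t-.056)+ux*.056)
E
```

```text
front u range [0.5266 0.5271 0.5313 0.5672 0.6365]
front wall slope deg 2.3405354161641374 x at y=.2 0.5412108309001366 y range 0.2285260014990135 0.3341886408721144
divider/side pts 362 [0.2598 0.2629 0.2671] [0.5525 0.569  0.5849]
div slope deg -3.267049808921731 y at x=.56 0.26347549846491564
bay [0.59749858 0.20589607]
```

```bash
python3 -m pendant '[{"tx":13,"ty":19,"tz":0,"roll":0,"grip":1},{"tx":13,"ty":19,"tz":0,"roll":0,"grip":1},{"tx":13,"ty":19,"tz":0,"roll":0,"grip":1},{"tx":13,"ty":19,"tz":-10,"roll":0,"grip":1},{"tx":0,"ty":0,"tz":-25,"roll":0,"grip":1},{"tx":0,"ty":0,"tz":-25,"roll":0,"grip":1},{"tx":0,"ty":0,"tz":-25,"roll":0,"grip":1},{"tx":0,"ty":0,"tz":-10,"roll":0,"grip":1},{"tx":0,"ty":0,"tz":0,"roll":0,"grip":1},{"tx":0,"ty":0,"tz":0,"roll":0,"grip":1}]'
python3 - <<'E'
from h import *
s=robot.state();c=robot.capture("wrist");P=cloud(c,s)
print(scoops(c,s,zlo=s["ee_pos"][2]-.01,zr=s["ee_pos"][2]+.005)[0])
m=(P[...,2]>.03)&(P[...,2]<.043)&(P[...,1]>.1)&(P[...,0]>.5)&(P[...,0]<.75)
th=np.radians(-2.7);Rm=np.array([[np.cos(th),np.sin(th)],[-np.sin(th),np.cos(th)]])
q=(P[m][:,:2]-[.5965,.2045])@Rm.T; print(len(q))
for lo in np.arange(-.075,.09,.01):
    for ax,nm in((0,"x"),(1,"y")):
        n=((q[:,ax]>lo)&(q[:,ax]<lo+.01)&(abs(q[:,1-ax])<.075)).sum()
        if n>30: print(nm,lo.round(3),n,end="; ")
np.save("/tmp/q.npy",q)
i=cv2.resize(c["img"],(800,600)); cv2.imwrite("pics/w5.png",i)
E
```

```text
time_s: 6.92
ee_pos: [0.5268, 0.1651, 0.1037]
tool_rot: [0.969, 0.247, -0.0, 0.0]
force: [0.2, 0.2, -0.8]
grip_width: 0.0153
finger_force: 41.2
scoop px [274. 121.] cup [0.5973 0.2036 0.0458] res 0.0004 yaw -150.7 reach 0.0803 zmed 0.107 cut [0, 0, 1, 0]
scoop px [275. 318.] cup [0.5055 0.1527 0.0089] res 0.0007 yaw 0.0 reach 0.0111 zmed 0.1089 cut [0, 0, 0, 0]
(array([0.59727751, 0.2036114 , 0.04584552]), array([-0.06241788, -0.034985  ]))
4882
x -0.065 344; y -0.065 129; x -0.055 559; y -0.055 433; x -0.045 131; y -0.045 44; x 0.035 67; y 0.035 81; x 0.045 206; y 0.045 172; x 0.055 181; y 0.055 445; y 0.065 187; y 0.075 664; y 0.085 249;
```

View pics/w5.png

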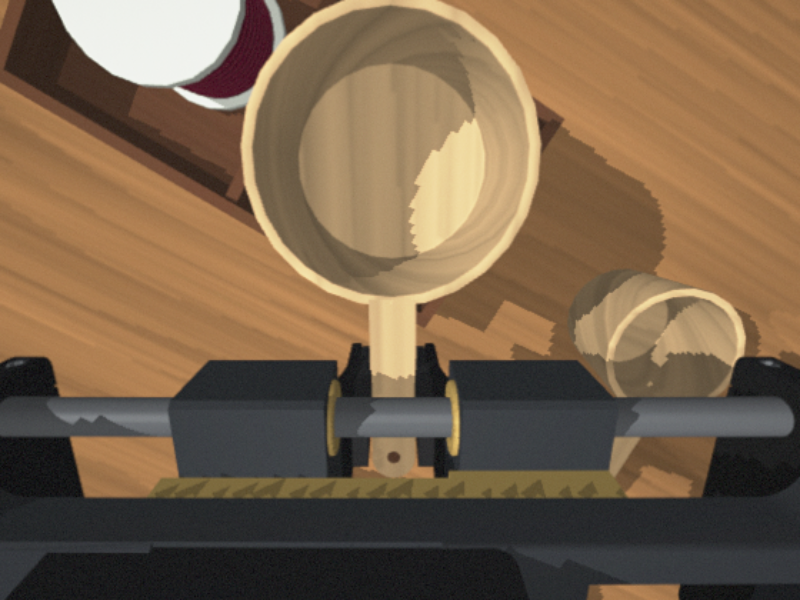

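The picture shows the cup at (392,150) over the bay, with the tray's front wall running from (10,70) to (250,215), its right-hand corner at (555,120), and the small scoop at (675,345). I'll get the wall positions relative to the cup.

```bash
python3 - <<'E'
import numpy as np
q=np.load("/tmp/q.npy")
for ax,sg in((0,-1),(0,1),(1,-1),(1,1)):
    w=q[(sg*q[:,ax]>.04)&(sg*q[:,ax]<.068)&(abs(q[:,1-ax])<.062-.02*(0))]
    h,e=np.histogram(w[:,ax],np.arange(-.07,.071,.003)); print("xy"[ax],sg,len(w),[(round(e[i]+.0015,4),int(h[i])) for i in range(len(h)) if h[i]>15])
E
```

```text
x -1 766 [(np.float64(-0.0595), 52), (np.float64(-0.0565), 194), (np.float64(-0.0535), 221), (np.float64(-0.0505), 92), (np.float64(-0.0475), 82), (np.float64(-0.0445), 72), (np.float64(-0.0415), 53)]
x 1 452 [(np.float64(0.0425), 43), (np.float64(0.0455), 48), (np.float64(0.0485), 45), (np.float64(0.0515), 56), (np.float64(0.0545), 107), (np.float64(0.0575), 122), (np.float64(0.0605), 25)]
y -1 602 [(np.float64(-0.0565), 129), (np.float64(-0.0535), 204), (np.float64(-0.0505), 152), (np.float64(-0.0475), 61), (np.float64(-0.0445), 40), (np.float64(-0.0415), 16)]
y 1 727 [(np.float64(0.0425), 36), (np.float64(0.0455), 48), (np.float64(0.0485), 46), (np.float64(0.0515), 52), (np.float64(0.0545), 91), (np.float64(0.0575), 165), (np.float64(0.0605), 175), (np.float64(0.0635), 52), (np.float64(0.0665), 55)]
```

The bay centre comes out about 3-4 mm further +y than the cup. I correct by that and lower.

```bash
python3 -m pendant '[{"tx":0,"ty":3,"tz":0,"roll":0,"grip":1},{"tx":0,"ty":0,"tz":-10,"roll":0,"grip":1},{"tx":0,"ty":0,"tz":-10,"roll":0,"grip":1},{"tx":0,"ty":0,"tz":-10,"roll":0,"grip":1},{"tx":0,"ty":0,"tz":-8,"roll":0,"grip":1},{"tx":0,"ty":0,"tz":-3,"roll":0,"grip":1},{"tx":0,"ty":0,"tz":0,"roll":0,"grip":1},{"tx":0,"ty":0,"tz":0,"roll":0,"grip":1}]'
python3 -m pendant '[{"tx":0,"ty":0,"tz":-1,"roll":0,"grip":1},{"tx":0,"ty":0,"tz":-1,"roll":0,"grip":1},{"tx":0,"ty":0,"tz":-1,"roll":0,"grip":1},{"tx":0,"ty":0,"tz":0,"roll":0,"grip":1},{"tx":0,"ty":0,"tz":0,"roll":0,"grip":1}]'
```

```text
time_s: 7.63
ee_pos: [0.5262, 0.1692, 0.0622]
tool_rot: [0.969, 0.248, -0.0, -0.0]
force: [0.6, 0.4, -0.4]
grip_width: 0.0147
finger_force: 41.2
time_s: 8.05
ee_pos: [0.5265, 0.1692, 0.0598]
tool_rot: [0.969, 0.248, 0.0, 0.0]
force: [0.1, -0.5, -1.1]
grip_width: 0.0147
finger_force: 41.3
```

```bash
python3 -m pendant '[{"tx":0,"ty":0,"tz":-1,"roll":0,"grip":1},{"tx":0,"ty":0,"tz":0,"roll":0,"grip":1},{"tx":0,"ty":0,"tz":0,"roll":0,"grip":1}]'
python3 -m pendant '[{"tx":0,"ty":0,"tz":-0.5,"roll":0,"grip":1},{"tx":0,"ty":0,"tz":0,"roll":0,"grip":1},{"tx":0,"ty":0,"tz":0,"roll":0,"grip":1}]'
```

```text
time_s: 8.3
ee_pos: [0.5262, 0.169, 0.0592]
tool_rot: [0.969, 0.248, -0.0, 0.0]
force: [-2.3, -0.9, 3.7]
grip_width: 0.0149
finger_force: 41.9
time_s: 8.55
ee_pos: [0.526, 0.1689, 0.0589]
tool_rot: [0.969, 0.248, -0.0, 0.0]
force: [-3.2, -1.9, 7.0]
grip_width: 0.0154
finger_force: 40.0
```

The scoop is on the floor, with the TCP at 59 mm as predicted. I release it, rise and check.

```bash
python3 -m pendant '[{"tx":0,"ty":0,"tz":0,"roll":0,"grip":0.5},{"tx":0,"ty":0,"tz":0,"roll":0,"grip":0.5},{"tx":0,"ty":0,"tz":0,"roll":0,"grip":0.5},{"tx":0,"ty":0,"tz":0,"roll":0,"grip":0.5},{"tx":0,"ty":0,"tz":5,"roll":0,"grip":0.5},{"tx":0,"ty":0,"tz":25,"roll":0,"grip":0.5},{"tx":0,"ty":0,"tz":35,"roll":0,"grip":0.5},{"tx":0,"ty":0,"tz":35,"roll":0,"grip":0.5},{"tx":0,"ty":0,"tz":35,"roll":0,"grip":0.5},{"tx":0,"ty":0,"tz":25,"roll":0,"grip":0.5},{"tx":0,"ty":0,"tz":0,"roll":0,"grip":0.5},{"tx":0,"ty":0,"tz":0,"roll":0,"grip":0.5}]'
python3 - <<'E'
from h import *
s=robot.state();c=robot.capture("wrist");P=cloud(c,s)
x=scoops(c,s,zlo=.055,zr=.064)[0][0]
m=(P[...,2]>.03)&(P[...,2]<.043)&(P[...,1]>.1)&(P[...,0]>.5)&(P[...,0]<.75)
th=np.radians(-2.7);Rm=np.array([[np.cos(th),np.sin(th)],[-np.sin(th),np.cos(th)]])
q=(P[m][:,:2]-x[:2])@Rm.T
for ax,sg in((0,-1),(0,1),(1,-1),(1,1)):
    w=q[(sg*q[:,ax]>.048)&(sg*q[:,ax]<.066)&(abs(q[:,1-ax])<.05)]
    print("xy"[ax],sg,len(w),np.median(w[:,ax]).round(4))
Q=P[(P[...,2]>.056)&(P[...,2]<.075)&(np.hypot(P[...,0]-x[0],P[...,1]-x[1])<.05)]
A=np.c_[Q[:,:2]-x[:2],np.ones(len(Q))]; print("rim plane tilt,z",np.linalg.lstsq(A,Q[:,2],rcond=None)[0].round(4))
E
```

```text
time_s: 9.55
ee_pos: [0.5271, 0.1694, 0.2199]
tool_rot: [0.969, 0.248, 0.002, 0.0]
force: [-0.7, -0.5, -1.3]
grip_width: 0.0436
finger_force: 0.0
scoop px [274. 143.] cup [0.5973 0.2083 0.0462] res 0.0002 yaw -150.9 reach 0.1145 zmed 0.0641 cut [0, 0, 0, 0]
scoop px [401. 216.] cup [0.5867 0.0468 0.0324] res 0.0003 yaw -175.5 reach 0.0583 zmed 0.0582 cut [0, 0, 0, 0]
x -1 508 -0.0558
x 1 808 0.0551
y -1 661 -0.0568
y 1 667 0.0545
rim plane tilt,z [-0.0018 -0.001   0.0631]
```

The large scoop stands level (rim at 64 mm, tilt about 0.1°) and centred between the walls to 1 mm. Next is the medium one.

```bash
python3 -m pendant '[{"tx":0,"ty":-15,"tz":0,"roll":-2,"grip":0.5},{"tx":0,"ty":-30,"tz":0,"roll":-2,"grip":0.5},{"tx":0,"ty":-30,"tz":0,"roll":-2,"grip":0.5},{"tx":0,"ty":-30,"tz":0,"roll":-2,"grip":0.5},{"tx":0,"ty":-30,"tz":0,"roll":-2,"grip":0.5},{"tx":0,"ty":-30,"tz":0,"roll":-2,"grip":0.5},{"tx":0,"ty":-30,"tz":0,"roll":-2,"grip":0.5},{"tx":0,"ty":-30,"tz":0,"roll":-2,"grip":0.5},{"tx":0,"ty":-30,"tz":0,"roll":-2,"grip":0.5},{"tx":0,"ty":-30,"tz":0,"roll":-2,"grip":0.5},{"tx":0,"ty":-30,"tz":0,"roll":-2,"grip":0.5},{"tx":0,"ty":-20,"tz":0,"roll":-2,"grip":0.5},{"tx":0,"ty":0,"tz":0,"roll":-2,"grip":0.5},{"tx":0,"ty":0,"tz":0,"roll":0,"grip":0.5},{"tx":0,"ty":0,"tz":0,"roll":0,"grip":0.5}]'
python3 - <<'E'
from h import *
s=robot.state();c=robot.capture("wrist");M=R.from_quat(s["tool_rot"]).as_matrix()
print("tool deg",np.degrees(np.arctan2(M[1,0],M[0,0])),s["ee_pos"])
scoops(c,s)
E
```

```text
time_s: 10.85
ee_pos: [0.5256, -0.1656, 0.217]
tool_rot: [1.0, 0.024, -0.001, -0.001]
force: [0.8, 0.5, 0.7]
grip_width: 0.0436
finger_force: 0.0
tool deg 2.7694130000271424 [ 0.52560652 -0.16561858  0.21704176]
scoop px [274. 135.] cup [ 0.6168 -0.1603  0.0391] res 0.0002 yaw -176.8 reach 0.1151 zmed 0.0581 cut [0, 0, 0, 0]
scoop px [ 72. 157.] cup [0.5852 0.0396 0.0351] res 0.0008 yaw -174.6 reach 0.1129 zmed 0.0578 cut [0, 0, 0, 0]
```

```bash
python3 -m pendant '[{"tx":2,"ty":1,"tz":-20,"roll":0,"grip":0.5},{"tx":3,"ty":0,"tz":-30,"roll":0,"grip":0.5},{"tx":3,"ty":0,"tz":-30,"roll":0,"grip":0.5},{"tx":3,"ty":0,"tz":-30,"roll":0,"grip":0.5},{"tx":0,"ty":0,"tz":-30,"roll":0,"grip":0.5},{"tx":0,"ty":0,"tz":-20,"roll":0,"grip":0.5},{"tx":0,"ty":0,"tz":-4,"roll":0,"grip":0.5},{"tx":0,"ty":0,"tz":0,"roll":0,"grip":0.5},{"tx":0,"ty":0,"tz":0,"roll":0,"grip":0.5}]' 
python3 -m pendant '[{"tx":0,"ty":0,"tz":0,"roll":0,"grip":1},{"tx":0,"ty":0,"tz":0,"roll":0,"grip":1},{"tx":0,"ty":0,"tz":0,"roll":0,"grip":1},{"tx":0,"ty":0,"tz":0,"roll":0,"grip":1},{"tx":0,"ty":0,"tz":0,"roll":0,"grip":1},{"tx":0,"ty":0,"tz":0,"roll":0,"grip":1},{"tx":0,"ty":0,"tz":0,"roll":0,"grip":1}]' 40
```

```text
time_s: 11.65
ee_pos: [0.5381, -0.1643, 0.0549]
tool_rot: [1.0, 0.025, 0.001, 0.0]
force: [0.6, -0.9, 0.6]
grip_width: 0.0437
finger_force: 0.0
time_s: 12.23
ee_pos: [0.5373, -0.165, 0.0544]
tool_rot: [1.0, 0.024, 0.0, 0.0]
force: [-0.0, -0.1, 2.0]
grip_width: 0.0151
finger_force: 40.0
```

Gripped. I lift it and carry it to above the bay.

```bash
python3 -m pendant '[{"tx":0,"ty":0,"tz":6,"roll":0,"grip":1},{"tx":0,"ty":0,"tz":15,"roll":0,"grip":1},{"tx":0,"ty":0,"tz":30,"roll":0,"grip":1},{"tx":0,"ty":8,"tz":35,"roll":0,"grip":1},{"tx":0,"ty":20,"tz":30,"roll":0,"grip":1},{"tx":-2,"ty":30,"tz":0,"roll":-1,"grip":1},{"tx":-2,"ty":32,"tz":0,"roll":-1,"grip":1},{"tx":-2,"ty":32,"tz":0,"roll":-1,"grip":1},{"tx":-2,"ty":32,"tz":0,"roll":-1,"grip":1},{"tx":-2,"ty":32,"tz":0,"roll":-1,"grip":1},{"tx":-2,"ty":32,"tz":0,"roll":-1,"grip":1},{"tx":-2,"ty":32,"tz":0,"roll":0,"grip":1},{"tx":-2,"ty":32,"tz":0,"roll":0,"grip":1},{"tx":-2,"ty":32,"tz":0,"roll":0,"grip":1},{"tx":-2,"ty":32,"tz":0,"roll":0,"grip":1},{"tx":-2,"ty":20,"tz":0,"roll":0,"grip":1},{"tx":0,"ty":10,"tz":0,"roll":0,"grip":1},{"tx":0,"ty":0,"tz":0,"roll":0,"grip":1},{"tx":0,"ty":0,"tz":0,"roll":0,"grip":1},{"tx":0,"ty":0,"tz":0,"roll":0,"grip":1}]'
cat >> h.py <<'E'
def held(c,s,zr):
    P=cloud(c,s); x=scoops(c,s,zlo=zr-.008,zr=zr)[0][0]
    Q=P[(abs(P[...,2]-zr)<.008)&(np.hypot(P[...,0]-x[0],P[...,1]-x[1])<x[2]+.003)&(np.hypot(P[...,0]-x[0],P[...,1]-x[1])>x[2]-.006)]
    A=np.c_[Q[:,:2]-x[:2],np.ones(len(Q))]; print("rim slopes, z",np.linalg.lstsq(A,Q[:,2],rcond=None)[0].round(4),len(Q)); return x
E
python3 - <<'E'
from h import *
s=robot.state();c=robot.capture("wrist");M=R.from_quat(s["tool_rot"]).as_matrix()
print("tool deg",np.degrees(np.arctan2(M[1,0],M[0,0])),s["ee_pos"])
x=held(c,s,s["ee_pos"][2]+.0036); print("shift mm",((np.array([.5973,.2083])-x[:2])*1000).round(1))
E
```

```text
time_s: 13.9
ee_pos: [0.5157, 0.2087, 0.1698]
tool_rot: [1.0, -0.03, -0.0, 0.001]
force: [-0.1, -0.2, -1.7]
grip_width: 0.0151
finger_force: 40.0
tool deg -3.4040156103515287 [0.51565771 0.20868258 0.16984412]
scoop px [274. 141.] cup [0.5947 0.2045 0.039 ] res 0.0002 yaw 177.0 reach 0.0798 zmed 0.1726 cut [0, 0, 0, 0]
scoop px [275. 319.] cup [0.4898 0.2103 0.0092] res 0.0008 yaw 0.0 reach 0.0115 zmed 0.1741 cut [0, 0, 0, 0]
rim slopes, z [-0.0135 -0.0018  0.1715] 6980
shift mm [2.6 3.8]
```

```bash
python3 -m pendant '[{"tx":2.5,"ty":4,"tz":0,"roll":0,"grip":1},{"tx":0,"ty":0,"tz":-15,"roll":0,"grip":1},{"tx":0,"ty":0,"tz":-20,"roll":0,"grip":1},{"tx":0,"ty":0,"tz":-10,"roll":0,"grip":1},{"tx":0,"ty":0,"tz":0,"roll":0,"grip":1},{"tx":0,"ty":0,"tz":0,"roll":0,"grip":1}]'
python3 - <<'E'
from h import *
s=robot.state();c=robot.capture("wrist");cv2.imwrite("pics/w6.png",c["img"])
x=held(c,s,s["ee_pos"][2]+.0026); print("shift mm",((np.array([.5973,.2083])-x[:2])*1000).round(1))
E
python3 -m pendant '[{"tx":0,"ty":0,"tz":-10,"roll":0,"grip":1},{"tx":0,"ty":0,"tz":-10,"roll":0,"grip":1},{"tx":0,"ty":0,"tz":-5,"roll":0,"grip":1},{"tx":0,"ty":0,"tz":0,"roll":0,"grip":1},{"tx":0,"ty":0,"tz":0,"roll":0,"grip":1}]'
```

```text
time_s: 14.45
ee_pos: [0.5178, 0.2146, 0.1248]
tool_rot: [1.0, -0.029, -0.0, 0.0]
force: [-0.0, 0.3, -0.6]
grip_width: 0.0151
finger_force: 40.0
scoop px [274. 140.] cup [0.5969 0.2105 0.0393] res 0.0002 yaw 177.1 reach 0.0803 zmed 0.1275 cut [0, 0, 0, 0]
scoop px [275. 319.] cup [0.4912 0.2162 0.0093] res 0.0008 yaw 0.0 reach 0.0116 zmed 0.1291 cut [0, 0, 0, 0]
rim slopes, z [-0.0135 -0.0005  0.1261] 7280
shift mm [ 0.4 -2.2]
time_s: 14.92
ee_pos: [0.5175, 0.215, 0.0995]
tool_rot: [1.0, -0.028, -0.0, 0.0]
force: [0.2, 0.7, -1.1]
grip_width: 0.0153
finger_force: 40.0
```

```bash
python3 -m pendant '[{"tx":0,"ty":-2,"tz":-5,"roll":0,"grip":1},{"tx":0,"ty":0,"tz":-8,"roll":0,"grip":1},{"tx":0,"ty":0,"tz":-7,"roll":0,"grip":1},{"tx":0,"ty":0,"tz":-5,"roll":0,"grip":1},{"tx":0,"ty":0,"tz":0,"roll":0,"grip":1},{"tx":0,"ty":0,"tz":0,"roll":0,"grip":1}]'
python3 -m pendant '[{"tx":0,"ty":0,"tz":-2,"roll":0,"grip":1},{"tx":0,"ty":0,"tz":-1,"roll":0,"grip":1},{"tx":0,"ty":0,"tz":0,"roll":0,"grip":1},{"tx":0,"ty":0,"tz":0,"roll":0,"grip":1}]'
```

```text
time_s: 15.42
ee_pos: [0.5175, 0.213, 0.0745]
tool_rot: [1.0, -0.028, -0.0, 0.0]
force: [0.5, 0.2, -0.7]
grip_width: 0.0151
finger_force: 40.0
time_s: 15.75
ee_pos: [0.5179, 0.2131, 0.0722]
tool_rot: [1.0, -0.028, 0.0, -0.0]
force: [0.6, -0.0, -0.8]
grip_width: 0.0153
finger_force: 40.0
```

```bash
python3 -m pendant '[{"tx":0,"ty":0,"tz":-1,"roll":0,"grip":1},{"tx":0,"ty":0,"tz":-1,"roll":0,"grip":1},{"tx":0,"ty":0,"tz":0,"roll":0,"grip":1},{"tx":0,"ty":0,"tz":0,"roll":0,"grip":1}]'
python3 -m pendant '[{"tx":0,"ty":0,"tz":-1,"roll":0,"grip":1},{"tx":0,"ty":0,"tz":0,"roll":0,"grip":1},{"tx":0,"ty":0,"tz":0,"roll":0,"grip":1}]'
```

```text
time_s: 16.08
ee_pos: [0.5177, 0.2131, 0.07]
tool_rot: [1.0, -0.028, -0.0, 0.0]
force: [0.4, -0.6, -0.5]
grip_width: 0.0153
finger_force: 40.0
time_s: 16.33
ee_pos: [0.5178, 0.2131, 0.069]
tool_rot: [1.0, -0.028, 0.0, 0.0]
force: [-0.1, -0.9, -1.1]
grip_width: 0.0152
finger_force: 40.0
```

```bash
python3 -m pendant '[{"tx":0,"ty":0,"tz":-1,"roll":0,"grip":1},{"tx":0,"ty":0,"tz":0,"roll":0,"grip":1},{"tx":0,"ty":0,"tz":0,"roll":0,"grip":1}]'
python3 -m pendant '[{"tx":0,"ty":0,"tz":-1,"roll":0,"grip":1},{"tx":0,"ty":0,"tz":0,"roll":0,"grip":1},{"tx":0,"ty":0,"tz":0,"roll":0,"grip":1}]'
```

```text
time_s: 16.58
ee_pos: [0.5179, 0.2132, 0.0681]
tool_rot: [1.0, -0.028, 0.0, -0.0]
force: [-0.1, -0.3, 0.0]
grip_width: 0.0154
finger_force: 40.0
time_s: 16.83
ee_pos: [0.5174, 0.2133, 0.0676]
tool_rot: [1.0, -0.028, -0.0, 0.0]
force: [-3.1, -0.9, 4.7]
grip_width: 0.0153
finger_force: 40.0
```

```bash
python3 -m pendant '[{"tx":0,"ty":0,"tz":0,"roll":0,"grip":0.66},{"tx":0,"ty":0,"tz":0,"roll":0,"grip":0.66},{"tx":0,"ty":0,"tz":0,"roll":0,"grip":0.66},{"tx":0,"ty":0,"tz":5,"roll":0,"grip":0.66},{"tx":0,"ty":0,"tz":20,"roll":0,"grip":0.66},{"tx":0,"ty":0,"tz":35,"roll":0,"grip":0.5},{"tx":0,"ty":0,"tz":35,"roll":0,"grip":0.5},{"tx":0,"ty":0,"tz":35,"roll":0,"grip":0.5},{"tx":0,"ty":0,"tz":20,"roll":0,"grip":0.5},{"tx":0,"ty":0,"tz":0,"roll":0,"grip":0.5},{"tx":0,"ty":0,"tz":0,"roll":0,"grip":0.5}]'
python3 - <<'E'
from h import *
s=robot.state();c=robot.capture("wrist");cv2.imwrite("pics/w7.png",c["img"])
x=held(c,s,.0715)
scoops(c,s)
E
```

```text
time_s: 17.75
ee_pos: [0.5184, 0.2133, 0.2186]
tool_rot: [1.0, -0.028, 0.001, -0.001]
force: [0.7, 1.1, -0.3]
grip_width: 0.0432
finger_force: 0.0
scoop px [283. 151.] cup [0.5974 0.2082 0.0448] res 0.0004 yaw -168.4 reach 0.1154 zmed 0.0701 cut [0, 0, 0, 0]
rim slopes, z [-0.0325  0.0282  0.0663] 1395
scoop px [293. 139.] cup [0.5974 0.2085 0.0449] res 0.0027 yaw -150.7 reach 0.1176 zmed 0.0641 cut [0, 0, 0, 0]
scoop px [275. 117.] cup [0.5973 0.2092 0.0367] res 0.0003 yaw 0.0 reach 0.0384 zmed 0.0584 cut [0, 0, 0, 0]
scoop px [447. 152.] cup [0.5857 0.0454 0.0345] res 0.0005 yaw -172.4 reach 0.1146 zmed 0.0579 cut [0, 0, 0, 0]
```

View pics/w7.png

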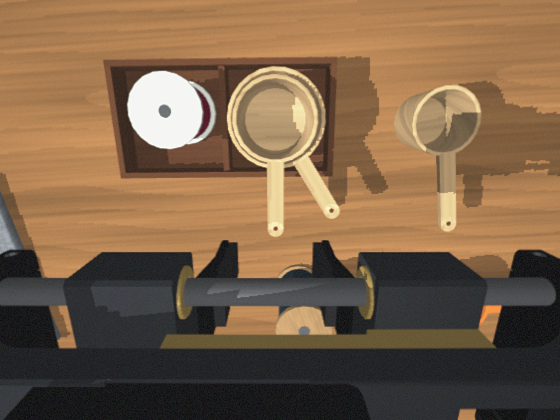

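The picture shows the medium cup nested concentrically in the large one at (277,117), with the handles fanned to (275,230) and (332,210), and the small scoop at (445,120). I check the rim plane of the medium one, then move to the small one.

```bash
python3 - <<'E'
from h import *
s=robot.state();c=robot.capture("wrist");P=cloud(c,s)
d=np.hypot(P[...,0]-.5973,P[...,1]-.2085)
hsv=cv2.cvtColor(c["img"],cv2.COLOR_BGR2HSV)
m=np.uint8((P[...,2]>.0685)&(P[...,2]<.078)&(d<.0415)&(d>.03)&(hsv[...,1]<200))
Q=P[m>0]; print(circ(Q),len(Q)); A=np.c_[Q[:,:2]-[.5973,.2085],np.ones(len(Q))]; print(np.linalg.lstsq(A,Q[:,2],rcond=None)[0].round(4))
E
python3 -m pendant '[{"tx":-2,"ty":-15,"tz":0,"roll":1,"grip":0.5},{"tx":-3,"ty":-25,"tz":0,"roll":1.5,"grip":0.5},{"tx":-4,"ty":-30,"tz":0,"roll":1.5,"grip":0.5},{"tx":-4,"ty":-30,"tz":0,"roll":1.5,"grip":0.5},{"tx":-4,"ty":-30,"tz":0,"roll":1.5,"grip":0.5},{"tx":-3,"ty":-30,"tz":0,"roll":1.5,"grip":0.5},{"tx":-2,"ty":-19,"tz":0,"roll":1.5,"grip":0.5},{"tx":0,"ty":0,"tz":0,"roll":0,"grip":0.5},{"tx":0,"ty":0,"tz":0,"roll":0,"grip":0.5},{"tx":0,"ty":0,"tz":0,"roll":0,"grip":0.5}]'
python3 - <<'E'
from h import *
s=robot.state();c=robot.capture("wrist");M=R.from_quat(s["tool_rot"]).as_matrix()
a=np.degrees(np.arctan2(M[1,0],M[0,0]));print("tool deg",a,s["ee_pos"])
for x,d in scoops(c,s):
    u=d/np.hypot(*d); print("grip shift mm",((x[:2]+.08*u-s["ee_pos"][:2])*1000).round(1))
E
```

```text
(array([0.59701257, 0.20932019, 0.03751843]), np.float64(0.0011060458246663163)) 1303
[-0.0026  0.0014  0.0715]
time_s: 18.68
ee_pos: [0.4954, 0.0351, 0.2161]
tool_rot: [0.998, 0.059, -0.001, -0.0]
force: [0.2, 0.3, 0.3]
grip_width: 0.0435
finger_force: 0.0
tool deg 6.810865257564404 [0.49535946 0.03514146 0.21614722]
scoop px [131. 100.] cup [0.5963 0.213  0.0459] res 0.0033 yaw -163.1 reach 0.1164 zmed 0.064 cut [0, 0, 0, 0]
scoop px [73. 61.] cup [0.6017 0.2169 0.032 ] res 0.0053 yaw 0.0 reach 0.0419 zmed 0.0584 cut [0, 0, 0, 0]
scoop px [278. 139.] cup [0.5868 0.0433 0.0327] res 0.0002 yaw -173.3 reach 0.1151 zmed 0.0582 cut [0, 0, 0, 0]
scoop px [289. 318.] cup [0.3738 0.0047 0.0313] res 0.0047 yaw 0.0 reach 0.038 zmed 0.0559 cut [0, 0, 0, 0]
grip shift mm [ 24.4 154.6]
grip shift mm [nan nan]
grip shift mm [12.  -1.1]
grip shift mm [nan nan]<stdin>:5: RuntimeWarning: invalid value encountered in divide
```

The medium's rim is at 71.5 mm and level, so it is fully nested. Now I grip the small one.

```bash
python3 -m pendant '[{"tx":3,"ty":-1,"tz":-20,"roll":0,"grip":0.5},{"tx":3,"ty":0,"tz":-30,"roll":0,"grip":0.5},{"tx":3,"ty":0,"tz":-30,"roll":0,"grip":0.5},{"tx":3,"ty":0,"tz":-30,"roll":0,"grip":0.5},{"tx":0,"ty":0,"tz":-30,"roll":0,"grip":0.5},{"tx":0,"ty":0,"tz":-18,"roll":0,"grip":0.5},{"tx":0,"ty":0,"tz":-4,"roll":0,"grip":0.5},{"tx":0,"ty":0,"tz":0,"roll":0,"grip":0.5},{"tx":0,"ty":0,"tz":0,"roll":0,"grip":0.5}]' 
python3 -m pendant '[{"tx":0,"ty":0,"tz":0,"roll":0,"grip":1},{"tx":0,"ty":0,"tz":0,"roll":0,"grip":1},{"tx":0,"ty":0,"tz":0,"roll":0,"grip":1},{"tx":0,"ty":0,"tz":0,"roll":0,"grip":1},{"tx":0,"ty":0,"tz":0,"roll":0,"grip":1},{"tx":0,"ty":0,"tz":0,"roll":0,"grip":1},{"tx":0,"ty":0,"tz":0,"roll":0,"grip":1}]' 40
```

```text
time_s: 19.48
ee_pos: [0.5085, 0.0342, 0.0557]
tool_rot: [0.998, 0.06, 0.001, -0.0]
force: [0.2, 0.7, -0.4]
grip_width: 0.0433
finger_force: 0.0
time_s: 20.07
ee_pos: [0.5078, 0.033, 0.0553]
tool_rot: [0.998, 0.059, 0.0, 0.0]
force: [-1.6, 0.2, 2.0]
grip_width: 0.0152
finger_force: 40.0
```

```bash
python3 -m pendant '[{"tx":0,"ty":0,"tz":6,"roll":0,"grip":1},{"tx":0,"ty":0,"tz":15,"roll":0,"grip":1},{"tx":0,"ty":0,"tz":30,"roll":0,"grip":1},{"tx":0,"ty":0,"tz":35,"roll":0,"grip":1},{"tx":0,"ty":0,"tz":30,"roll":0,"grip":1},{"tx":0,"ty":10,"tz":9,"roll":-2,"grip":1},{"tx":2,"ty":20,"tz":0,"roll":-4,"grip":1},{"tx":2,"ty":25,"tz":0,"roll":-4,"grip":1},{"tx":3,"ty":25,"tz":0,"roll":-4,"grip":1},{"tx":3,"ty":25,"tz":0,"roll":-4,"grip":1},{"tx":3,"ty":25,"tz":0,"roll":-4,"grip":1},{"tx":3,"ty":25,"tz":0,"roll":-4,"grip":1},{"tx":3,"ty":25,"tz":0,"roll":-4,"grip":1},{"tx":3,"ty":25,"tz":0,"roll":-4,"grip":1},{"tx":0,"ty":15,"tz":0,"roll":-4,"grip":1},{"tx":0,"ty":0,"tz":0,"roll":-2,"grip":1},{"tx":0,"ty":0,"tz":0,"roll":0,"grip":1},{"tx":0,"ty":0,"tz":0,"roll":0,"grip":1},{"tx":0,"ty":0,"tz":0,"roll":0,"grip":1}]'
python3 - <<'E'
from h import *
s=robot.state();c=robot.capture("wrist");M=R.from_quat(s["tool_rot"]).as_matrix()
print("tool deg",np.degrees(np.arctan2(M[1,0],M[0,0])),s["ee_pos"])
x=held(c,s,s["ee_pos"][2]+.002); print("shift mm",((np.array([.597,.209])-x[:2])*1000).round(1))
E
```

```text
time_s: 21.65
ee_pos: [0.5296, 0.2525, 0.1801]
tool_rot: [0.958, -0.286, -0.0, 0.0]
force: [0.9, 0.3, -0.9]
grip_width: 0.0151
finger_force: 40.0
tool deg -33.22843240667339 [0.52963724 0.25252105 0.18010895]
scoop px [274. 151.] cup [0.5966 0.2102 0.0328] res 0.0001 yaw 147.2 reach 0.0809 zmed 0.1823 cut [0, 0, 0, 0]
scoop px [275. 318.] cup [0.5075 0.2679 0.009 ] res 0.0007 yaw 0.0 reach 0.0114 zmed 0.1832 cut [0, 0, 0, 0]
rim slopes, z [-0.0091  0.0044  0.181 ] 5697
shift mm [ 0.4 -1.2]
```

```bash
python3 -m pendant '[{"tx":0,"ty":-1,"tz":-15,"roll":0,"grip":1},{"tx":0,"ty":0,"tz":-20,"roll":0,"grip":1},{"tx":0,"ty":0,"tz":-10,"roll":0,"grip":1},{"tx":0,"ty":0,"tz":0,"roll":0,"grip":1},{"tx":0,"ty":0,"tz":0,"roll":0,"grip":1}]'
python3 - <<'E'
from h import *
s=robot.state();c=robot.capture("wrist")
x=held(c,s,s["ee_pos"][2]+.002); print("shift mm",((np.array([.597,.209])-x[:2])*1000).round(1))
E
python3 -m pendant '[{"tx":0,"ty":0,"tz":-10,"roll":0,"grip":1},{"tx":0,"ty":0,"tz":-10,"roll":0,"grip":1},{"tx":0,"ty":0,"tz":-10,"roll":0,"grip":1},{"tx":0,"ty":0,"tz":0,"roll":0,"grip":1},{"tx":0,"ty":0,"tz":0,"roll":0,"grip":1}]'
```

```text
time_s: 22.12
ee_pos: [0.5298, 0.2514, 0.1348]
tool_rot: [0.958, -0.286, -0.0, 0.0]
force: [-0.1, -0.6, 0.2]
grip_width: 0.0151
finger_force: 40.0
scoop px [274. 151.] cup [0.5967 0.209  0.0328] res 0.0001 yaw 147.2 reach 0.0809 zmed 0.137 cut [0, 0, 0, 0]
scoop px [275. 318.] cup [0.5077 0.2668 0.009 ] res 0.0007 yaw 0.0 reach 0.0114 zmed 0.1379 cut [0, 0, 0, 0]
rim slopes, z [-0.0097  0.0048  0.1357] 5687
shift mm [0.3 0. ]
time_s: 22.58
ee_pos: [0.5291, 0.2519, 0.104]
tool_rot: [0.958, -0.286, -0.001, 0.001]
force: [0.1, -0.7, -0.8]
grip_width: 0.0153
finger_force: 40.0
```

```bash
python3 -m pendant '[{"tx":0,"ty":0,"tz":-8,"roll":0,"grip":1},{"tx":0,"ty":0,"tz":-8,"roll":0,"grip":1},{"tx":0,"ty":0,"tz":-6,"roll":0,"grip":1},{"tx":0,"ty":0,"tz":-3,"roll":0,"grip":1},{"tx":0,"ty":0,"tz":0,"roll":0,"grip":1},{"tx":0,"ty":0,"tz":0,"roll":0,"grip":1}]'
python3 -m pendant '[{"tx":0,"ty":0,"tz":-1,"roll":0,"grip":1},{"tx":0,"ty":0,"tz":-1,"roll":0,"grip":1},{"tx":0,"ty":0,"tz":0,"roll":0,"grip":1},{"tx":0,"ty":0,"tz":0,"roll":0,"grip":1}]'
```

```text
time_s: 23.08
ee_pos: [0.5297, 0.2521, 0.0798]
tool_rot: [0.958, -0.286, -0.0, 0.0]
force: [-0.3, -0.4, -1.3]
grip_width: 0.0151
finger_force: 40.0
time_s: 23.42
ee_pos: [0.5299, 0.2521, 0.0782]
tool_rot: [0.958, -0.286, 0.0, -0.0]
force: [0.2, 0.4, -1.1]
grip_width: 0.0152
finger_force: 40.0
```

```bash
python3 -m pendant '[{"tx":0,"ty":0,"tz":-1,"roll":0,"grip":1},{"tx":0,"ty":0,"tz":-1,"roll":0,"grip":1},{"tx":0,"ty":0,"tz":0,"roll":0,"grip":1},{"tx":0,"ty":0,"tz":0,"roll":0,"grip":1}]'
python3 -m pendant '[{"tx":0,"ty":0,"tz":-1,"roll":0,"grip":1},{"tx":0,"ty":0,"tz":0,"roll":0,"grip":1},{"tx":0,"ty":0,"tz":0,"roll":0,"grip":1}]'
```

```text
time_s: 23.75
ee_pos: [0.5298, 0.2524, 0.0763]
tool_rot: [0.958, -0.286, 0.0, -0.0]
force: [-1.5, 0.4, 1.8]
grip_width: 0.0149
finger_force: 40.0
time_s: 24.0
ee_pos: [0.5293, 0.2528, 0.0757]
tool_rot: [0.958, -0.286, -0.0, -0.0]
force: [-3.9, 0.6, 5.5]
grip_width: 0.0153
finger_force: 40.0
```

Contact at the expected height (76 mm). I release it, rise and check.

```bash
python3 -m pendant '[{"tx":0,"ty":0,"tz":0,"roll":0,"grip":0.66},{"tx":0,"ty":0,"tz":0,"roll":0,"grip":0.66},{"tx":0,"ty":0,"tz":0,"roll":0,"grip":0.66},{"tx":0,"ty":0,"tz":5,"roll":0,"grip":0.66},{"tx":0,"ty":0,"tz":20,"roll":0,"grip":0.66},{"tx":0,"ty":0,"tz":35,"roll":0,"grip":0.66},{"tx":0,"ty":0,"tz":35,"roll":0,"grip":0.66},{"tx":0,"ty":0,"tz":35,"roll":0,"grip":0.66},{"tx":0,"ty":0,"tz":20,"roll":0,"grip":0.66},{"tx":0,"ty":0,"tz":0,"roll":0,"grip":0.66},{"tx":0,"ty":0,"tz":0,"roll":0,"grip":0.66}]'
python3 - <<'E'
from h import *
s=robot.state();c=robot.capture("wrist");cv2.imwrite("pics/w8.png",c["img"]);P=cloud(c,s)
hsv=cv2.cvtColor(c["img"],cv2.COLOR_BGR2HSV);d=np.hypot(P[...,0]-.597,P[...,1]-.209)
for n,z,a,b in(("small",.079,.025,.0345),("medium",.0715,.035,.041),("large",.064,.042,.049)):
    Q=P[(abs(P[...,2]-z)<.0045)&(d>a)&(d<b)&(hsv[...,1]<200)]
    A=np.c_[Q[:,:2]-[.597,.209],np.ones(len(Q))]; print(n,len(Q),circ(Q)[0].round(4),np.linalg.lstsq(A,Q[:,2],rcond=None)[0].round(4))
E
```

```text
time_s: 24.92
ee_pos: [0.5304, 0.2522, 0.2266]
tool_rot: [0.958, -0.286, 0.001, -0.001]
force: [0.4, -0.6, -0.3]
grip_width: 0.0295
finger_force: 0.0
small 1074 [0.5968 0.21   0.0309] [-0.0025 -0.0005  0.0789]
medium 1194 [0.5972 0.2093 0.0374] [-0.0011  0.0007  0.0714]
large 1282 [0.5973 0.2082 0.0445] [-0.0048  0.0035  0.064 ]
```

View pics/w8.png

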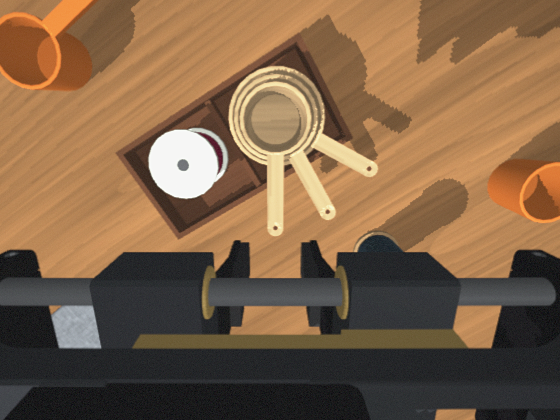

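The picture shows the three cups concentric at (276,118), with handles fanned over the front edge to (276,228), (328,212) and (370,169). The rims are level at 64.0, 71.4 and 78.9 mm, which are the nested heights, and the spool is in place. I hand in.

```bash
python3 -c "
from station import robot
print(robot.hand_in())"
```

```text
the job is handed in; nothing more can be done
None
```

The three scoops stand nested in the empty bay, placed large, medium, then small; all are upright and fully down with their handles fanned over the front edge, and the job was handed in at about 25 s.

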